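# Seat the red temperature probe in the black calibration oven

### The arm

A 6-joint arm with a two-finger parallel gripper is mounted at the origin on the work surface. World frame = base frame: x ahead of the robot, y to its left, z up, the work surface at z = 0. Lengths are in m, angles in degrees, forces in N, time in s.
With the tool pointing down it reaches from about 0.3 to 0.85 m from the base axis. Payload 4.2 kg.
Tool frame: the origin (TCP) lies between the finger pads; the fingertips stand 19 mm ahead of it and the grasp point (between the pads) is the TCP; z points along the fingers, y is the line along which they close (so a half turn about z gives the same grasp; the last joint's range is limited). The gripper opens to 91 mm and grips with 3 to 60 N. Pads are 32 mm wide; open, the fingers measure 118 mm over their backs; the gripper's body (76 mm by 178 mm) begins 60 mm behind the grasp point.
Start: joints at [71.104, 18.312, 89.639, -0, 72.044, -1.146], TCP at [0.175, 0.548, 0.209] pointing down, gripper open.
Joint ranges: [-177.97, 177.97], [-48.28, 115.42], [12.27, 149.76], [-77.06, 257.06], [2.81, 150.46], [-146.56, 146.56]. Speed limits (degrees/s): [147.25, 147.25, 180, 180, 180, 180].

### API

Orientations are given as [roll, pitch, yaw] about the fixed x, y, z axes, in that order (R = Rz(yaw) Ry(pitch) Rx(roll)).
In Python, from cell import manip, camera, camera_info, models gives the robot as it stands. The module is installed in compiled form; this text tells all that it offers.
- The arm moves only by the tool apply_moves, never from a script. Its argument "motion" is a list of rows, each a list of 3 entries, a list of its own where there are three numbers: the closure in counts, from 0 (fully open) to 255 (shut), then the shift along the world's x, y, z in cm, then the turn about the world's z in degrees. In form: [[fingers, [tx, ty, tz], turn], ...]. A call has 1 to 12 rows; each row is the pose to reach, as a shift and turn from the pose commanded when the call began; what a row does not reach only later rows make up. A row lasts 1/10 s, in which the tool goes at most 50 mm and 8.59 degrees, less where a joint would pass 70% of its speed; a pose out of reach is approached as far as the arm can. A call with a gripper value outside its range is refused whole. The fingers move at their own pace and stop on an object; the grip force is fixed at half the most. Time passes only in rows, so rows that repeat a pose let the fingers close. It gives the time, the measured TCP pose, the force, the opening and the grip force at its end, in the units of the state.
- manip.read_state(): the state, without advancing time (a new reading comes with each control period).
- camera(name): name is "scene" or "top" or "wrist"; returns (picture, depth): 384x512x3 uint8, blue, green, red; 384x512 float32, m along the optical axis (not along the pixel's ray), 0 where there is no reading.
- camera_info(name): a dict with "vertical_fov" (degrees; the focal length in pixels is half the picture's height over the tangent of half this angle, whatever the lens; pixels are square), "cx", "cy" (the principal point, pixels), "xyz" and "attitude" of the camera in the world. Camera axes: x right, y up, looking along -z (the intrinsics and any distortion apply to the point x, -y, -z); pixel columns grow to the right and rows downward; lengths in m; the calibration is good to about 2 mm. The wrist camera is an equidistant fisheye: a pixel r from the principal point sees the ray r / f radians off the axis. A picture is of the moment at which its call begins: read the wrist's pose just before it. camera_info takes no time and is no camera call; for the wrist camera it gives the pose at the moment of the call.
- manip.job_done(): hands the job in; it is judged then, once.
Trained networks look in the newest picture that a camera, given by its name, has taken for a name from the list of things; names that differ only in an ending like _2 or _b are one class to them, and where a whole thing is asked for, a point or a joint stands for the part that bears it (a point fixed in the world has none). Each returns a list of dicts, best first, with "confidence" (0 to 1); they miss things now and then, are a little off and sometimes report something else, mostly with a low value. They report only what shows in the picture. A call takes as long as a camera call. They do not tell look-alikes from the thing itself.
- models.look_for(camera, thing): "bbox" ([left, top, right, bottom] in pixels, round what is visible of it).
- models.regions_of(camera, thing): "mask" (384x512 bool, what is visible of it) and "bbox" ([left, top, right, bottom] in pixels, round what is visible of it).
The state is a dict: "clock": time; "joint_positions": joint angles; "qvel": joint speeds; "effort": joint torques, N m; "tool_pos": TCP position; "eef_rot": TCP orientation; "wrist_force": force on the tool from outside, world axes, zero at the start; "ft_torque": the same for the moment, N m; "width": finger opening in m; "grasp_force": force on a finger pad.
Only numpy, scipy, OpenCV 4.12 (cv2) and the standard library are available. Lean on these libraries where they do the work, as an engineer would, in place of code of your own. Each camera call takes 0.05 s, during which the arm holds its last target. There are 200 camera calls.

### The job

Lift the red-handled temperature probe out of the wooden rest and touch its tip down on the flat metal top of the black ribbed oven, beside the hole. Then move it across until the tip drops into the hole, lower it by hand (do not drop it) until its collar sits flat on the oven top, and let go so that it stands upright there. Leave the yellow probe where it is in the rest.

Things in the scene. Friction and masses are not known exactly. Their poses are not given: they have to be found in the camera images.
- red_probe: Upright probe, 0.1-0.16 kg, no cable. Origin at the tip's end, z up to the handle. Steel tip 12 mm dia, 40 long (last 12 mm taper to a 4 mm blunt end); steel collar 44 dia at z 40-46; round red handle 26 dia, z 46-124, with a thin black band; grip at any yaw, best near z = 90. Starts in either hole of the rest, tip end 10 mm above the table.
- yellow_probe: Identical probe with a yellow handle, same origin and axes, standing in the rest's other hole, 110 mm from the red one. Leave it there.
- rest: Fixed wooden block 70 x 190 x 50 mm (own x, y, z), origin at the centre of its underside. Two holes 26 mm dia, 44 deep at y = -55 and +55 mm; each probe hangs by its collar on the top face. A gripper closing along the block's y axis has room beside both handles; the ovens may stand close on its far (+x) side.
- black_oven: Fixed. Grey foot 120 x 120 x 25 mm, black ribbed cylinder 112 mm across, flat round aluminium top 84 mm dia, 90 mm above the table; in its middle an upright hole 26 mm dia, 55 deep. Origin at the centre of the underside, z up the hole's axis. Seated probe: tip end 50 mm above this origin. Two like ovens with blue ribs stand in the same row, in any order: not wanted.
There are look-alikes about, which are no part of the job. Of the things that look like the red_probe, the middle-sized one is meant.

How it is judged (in metres and radians):
On the way, in this order (a step that is already met when the one before it is completed fails the run):
1. the red probe is lifted clear of the rest, tip end more than 75 mm above the table (height (world z) of red_probe above 0.075 m and contact force between the fingers and red_probe above 0.5 N), for 0.1 s.
2. its tip touches the flat top of the black oven beside the hole (contact force between red_probe and black_oven above 0.3 N and z of red_probe in the frame of black_oven between 0.082 and 0.096 m and horizontal distance between red_probe and black_oven between 0.011 and 0.046 m), for 0.05 s.
3. its tip is at least 18 mm deep in the hole while the fingers still hold the probe (z of red_probe in the frame of black_oven below 0.072 m and horizontal distance between red_probe and black_oven below 0.013 m and contact force between the fingers and red_probe above 0.5 N), for 0.1 s.
At the end, for the whole second after the job is handed in: The red probe stands released and at rest in the black oven's hole, within 13 mm of its axis, tip end less than 54 mm above the oven's underside (collar within 4 mm of the top), tilted less than 0.15 rad; the yellow probe is within 20 mm of its start, in the rest (horizontal distance between red_probe and black_oven below 0.013 m and z of red_probe in the frame of black_oven below 0.054 m and angle between red_probe's own z axis and vertical below 0.15 rad and linear speed of red_probe below 0.02 m/s and distance of yellow_probe from where it was at the start of the episode below 0.02 m); the robot touches nothing.
It fails at once if the yellow probe is moved more than 30 mm (distance of yellow_probe from where it was at the start of the episode above 0.03 m).
It also fails if it takes over 38 s, if anything falls off the work surface, if the arm or the gripper's body presses on something with over 40 N, if the wrist force passes 120 N, or if a joint passes its speed limit or range.

## Working session

There is one attempt and no reset: what is moved stays moved. The work goes in short steps, Python scripts to look and compute and a tool call to move; the robot and the scene stay as the last step left them, time stands still between calls to the robot, and variables do not carry over. Pictures are saved under pics/ and viewed, at most 10 in all, crops included, and the job is handed in when it is done.

Besides the shell and the picture viewer there is one more tool, called after "Emit:" as name([rows], argument=value, ...), one row to a line, values as JSON. apply_moves: Moves the arm, as the interface text tells. Its arguments: {"type":"object","properties":{"motion":{"type":"array","items":{"type":"array"}}},"required":["motion"]}

```bash
mkdir -p pics; cat > h.py <<'E'
import numpy as np, cv2
from scipy.spatial.transform import Rotation as R
from cell import manip, camera, camera_info, models
def pts(name, depth, info=None):
    i=info or camera_info(name); f=192/np.tan(np.radians(i["vertical_fov"])/2)
    v,u=np.mgrid[:384,:512]; x=(u-i["cx"])/f; y=(v-i["cy"])/f
    if name=="wrist":
        r=np.hypot(x,y); k=np.where(r>1e-6,np.tan(np.minimum(r,1.5))/np.maximum(r,1e-6),1); x,y=x*k,y*k
    P=np.stack([x*depth,-y*depth,-depth],-1)
    A=np.array(i["attitude"])
    M=A if A.shape==(3,3) else R.from_euler("xyz",A,degrees=True).as_matrix()
    W=P@M.T+np.array(i["xyz"]); W[depth==0]=np.nan
    return W
E
python3 - <<'E'
from h import *
for n in("scene","top"):
    p,d=camera(n); print(n,camera_info(n)); W=pts(n,d); np.save(n+".npy",W)
    cv2.imwrite(f"pics/{n}0.png",p)
    for t in("red_probe","yellow_probe","rest","black_oven"):
        for o in models.regions_of(n,t):
            m=o["mask"]; q=W[m]; print(t,round(o["confidence"],2),np.round(o["bbox"]),np.round(np.nanmedian(q,0),3), np.round(np.nanpercentile(q,98,axis=0),3),np.round(np.nanpercentile(q,2,axis=0),3))
print(manip.read_state())
E
```

```text
scene {'vertical_fov': 43.902304977444416, 'cx': 253.08928203203138, 'cy': 195.0713589983465, 'xyz': array([1.38375631, 0.30193136, 0.74689243]), 'attitude': array([ 54.35272514,   1.25289364, 111.74284682])}
red_probe 0.71 [196. 154. 208. 187.] [ 0.475 -0.216  0.085] [ 0.487 -0.202  0.133] [ 0.455 -0.239  0.047]
red_probe 0.68 [133. 137. 160. 193.] [ 0.522 -0.351  0.105] [ 0.538 -0.333  0.174] [ 0.494 -0.381  0.016]
red_probe 0.44 [222. 162. 232. 173.] [ 0.359 -0.214  0.026] [ 0.382 -0.184  0.049] [ 0.332 -0.233  0.005]
yellow_probe 0.94 [234. 153. 251. 188.] [ 0.454 -0.109  0.084] [ 0.465 -0.095  0.132] [ 0.434 -0.133  0.049]
rest 0.59 [187. 172. 261. 208.] [ 0.481 -0.162  0.038] [ 0.507 -0.071  0.05 ] [ 0.418 -0.254 -0.001]
black_oven 0.72 [225. 216. 292. 280.] [0.674 0.014 0.057] [0.702 0.061 0.089] [ 0.584 -0.054 -0.001]
top {'vertical_fov': 56.627265212166584, 'cx': 257.6586036673486, 'cy': 195.82492170436382, 'xyz': array([ 0.3476827 , -0.06459545,  0.82233039]), 'attitude': array([ 10.43762008,   0.15112635, -88.72025634])}
red_probe 0.97 [326. 196. 348. 216.] [ 0.462 -0.217 
[... 455 characters left out ...]
.409 -0.261  0.014]
{'clock': 0.5, 'joint_positions': array([ 7.11032618e+01,  1.83128541e+01,  8.96424376e+01, -1.45495445e-03,
        7.20433974e+01, -1.14699792e+00]), 'qvel': array([-0.06762714, -0.00478179,  0.02489879,  0.07236457,  0.09245378,
       -0.00012975]), 'effort': array([ 8.03439743e-04, -4.11987305e+01, -2.32041174e+01,  7.25441915e-02,
        3.85470036e-02, -5.10533278e-05]), 'tool_pos': array([0.17530931, 0.54761512, 0.20914302]), 'eef_rot': array([1.79998717e+02, 1.41005904e-03, 1.62250708e+02]), 'wrist_force': array([-0.58914245,  0.08916414,  0.40629702]), 'ft_torque': array([-0.04101551,  0.01719714,  0.02906802]), 'grasp_force': 0.0, 'width': 0.09128219931806389}
```

```bash
python3 -c "
import cv2,numpy as np
a=cv2.imread('pics/scene0.png')[110:310,90:357];b=cv2.imread('pics/top0.png')[100:384,130:510]
a=cv2.resize(a,(400,300));b=cv2.resize(b,(400,299),interpolation=cv2.INTER_CUBIC)
a=cv2.imread('pics/scene0.png');b=cv2.imread('pics/top0.png')
cv2.imwrite('pics/both.png',cv2.resize(np.vstack([a[110:310,90:490],b[110:310,90:490]]),(600,600)))"
```

```text
(no output)
```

View pics/both.png

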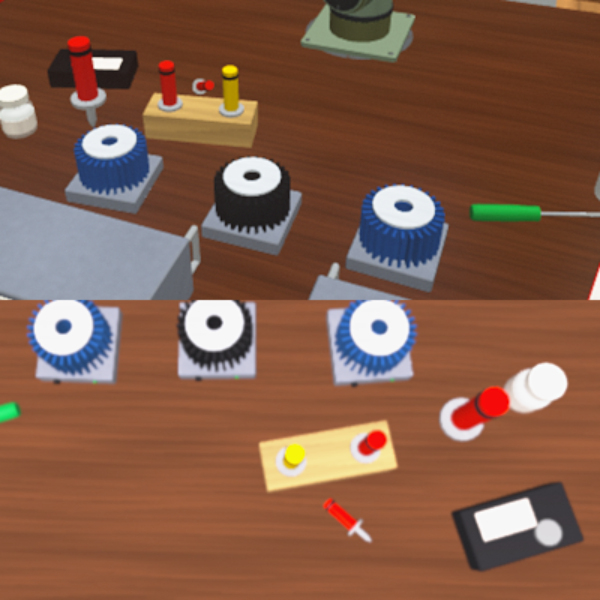

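View pics/top0.png

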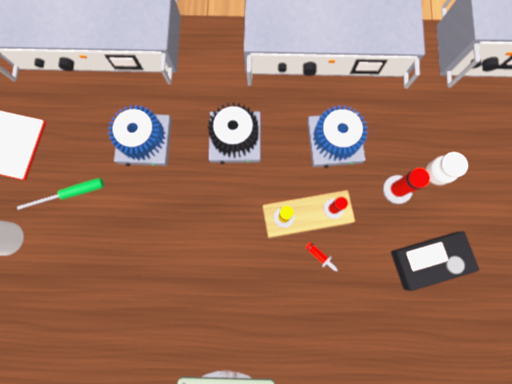

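The look-alikes in the top picture are the red probe in the rest (337,206), a large red one standing (405,188) and a small red one lying (320,256). The middle-sized one is in the rest, at the −y end. The black oven is at (233,128), between the two blue ones. Next I'll get accurate positions and a close crop.

```bash
python3 - <<'E'
from h import *
from scipy.optimize import least_squares
def circ(q,r=None):
    c=np.median(q,0); 
    f=(lambda p:np.hypot(*(q-p[:2]).T)-(p[2] if r is None else r))
    s=least_squares(f,[*c,0.03][:2 if r else 3],loss="soft_l1",f_scale=0.002); return np.round(s.x,4),len(q)
for n in("scene","top"):
    W=np.load(n+".npy"); p=cv2.imread(f"pics/{n}0.png").astype(int)
    b,g,r=p[...,0],p[...,1],p[...,2]
    X,Y,Z=W[...,0],W[...,1],W[...,2]
    for name,m,c in(("red",(r>100)&(g<60)&(b<60),(.46,-.217)),("yel",(r>120)&(g>100)&(b<60),(.44,-.112))):
        near=m&(np.hypot(X-c[0],Y-c[1])<.05)
        t=near&(Z>.128); s=near&(Z>.06)&(Z<.125)
        print(n,name,"top",np.round(np.nanmean(W[t],0),4),t.sum(),"side",circ(W[s][:,:2],.013))
    # oven top
    t=(np.abs(Z-.09)<.004)&(np.hypot(X-.63,Y-.0)<.08)&(g>150)
    v,u=np.where(t); h=cv2.convexHull(np.stack([u,v],1).astype(np.int32))
    q=np.array([W[b_,a_,:2] for a_,b_ in h[:,0]])
    print("oven",circ(q),np.round(np.nanmedian(W[t],0),4),"mean",np.nanmean(W[t],0),W[t].max(0)-W[t].min(0))
    w=(np.abs(Z-.05)<.003)&(np.abs(X-.455)<.09)&(np.abs(Y+.165)<.12)
    re=cv2.minAreaRect(W[w][:,:2].astype(np.float32)*1000); print("rest",re)
i=cv2.imread("pics/top0.png")[150:280,240:440]; cv2.imwrite("pics/crop1.png",cv2.resize(i,(800,520),interpolation=cv2.INTER_CUBIC))
E
```

```text
scene red top [ 0.4683 -0.221   0.1311] 49 side (array([ 0.4658, -0.2218]), 189)
scene yel top [ 0.4467 -0.1124  0.131 ] 48 side (array([ 0.4442, -0.1142]), 185)
oven (array([0.6412, 0.001 , 0.0411]), 22) [0.644  0.0026 0.0879] mean [0.64296645 0.00211524 0.08796882] [0.0830244  0.08188233 0.0051331 ]
rest ((430.9962158203125, -172.114501953125), (127.01329040527344, 190.05792236328125), 10.488839149475098)
top red top [ 0.4637 -0.222   0.134 ] 105 side (array([ 0.4502, -0.2059]), 53)
top yel top [ 0.4431 -0.1161  0.1339] 126 side (array([ 0.4444, -0.1162]), 24)
oven (array([ 0.6395, -0.001 ,  0.0414]), 24) [ 0.6385 -0.0014  0.0899] mean [ 0.63873259 -0.00119054  0.08987315] [0.08220283 0.08106705 0.00749704]
rest ((455.19744873046875, -170.1763458251953), (70.46148681640625, 190.20838928222656), 11.270254135131836)
```

View pics/crop1.png

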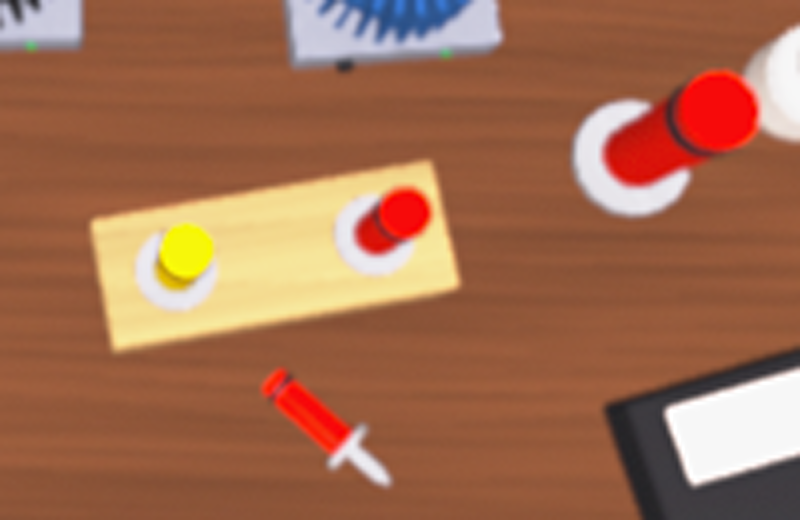

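In the crop, the red probe in the rest is the middle-sized one: handle 26 mm, at about (380,225), in the −y hole. The large one with the wide collar (690,130) and the small one lying down (320,430) are decoys. Measured: red probe axis about (0.4655, −0.223), rest yaw 11°, oven about (0.640, 0.000). I'll go to a hover above the probe, at tool yaw 191°.

Emit:
apply_moves([
  [0, [0, 0, 5], 5],
  [0, [14, -36, 5], 14],
  [0, [29, -77, 5], 28.8],
  [0, [29, -77, 5], 28.8],
  [0, [29, -77, 5], 28.8],
  [0, [29, -77, 5], 28.8],
  [0, [29, -77, 5], 28.8],
  [0, [29, -77, 5], 28.8],
  [0, [29, -77, 5], 28.8],
  [0, [29, -77, 5], 28.8],
  [0, [29, -77, 5], 28.8],
  [0, [29, -77, 5], 28.8],
])

```text
clock: 1.7
tool_pos: [0.3696, 0.031, 0.2596]
eef_rot: [180.0, 0.1, -169.0]
wrist_force: [1.1, 1.0, 0.7]
width: 0.0911
grasp_force: 0.0
```

Emit:
apply_moves([
  [0, [9.5, -25, 0], 0],
  [0, [9.5, -25, 0], 0],
  [0, [9.5, -25, 0], 0],
  [0, [9.5, -25, 0], 0],
  [0, [9.5, -25, 0], 0],
  [0, [9.5, -25, 0], 0],
  [0, [9.5, -25, 0], 0],
  [0, [9.5, -25, 0], 0],
  [0, [9.5, -25, 0], 0],
])

```text
clock: 2.6
tool_pos: [0.4638, -0.2154, 0.2594]
eef_rot: [180.0, -0.0, -168.9]
wrist_force: [0.7, 0.0, -0.1]
width: 0.0913
grasp_force: 0.0
```

```bash
cat > red.py <<'E'
from h import *
s=manip.read_state(); i=camera_info("wrist"); p,d=camera("wrist"); W=pts("wrist",d,i)
cv2.imwrite("pics/w1.png",p)
print(s["tool_pos"],s["eef_rot"],s["clock"],i)
b,g,r=[p[...,k].astype(int) for k in range(3)]
for n,m in(("red",(r>100)&(g<60)&(b<60)),("yel",(r>120)&(g>100)&(b<60))):
    k,l,st,c=cv2.connectedComponentsWithStats(m.astype(np.uint8))
    for j in range(1,k):
        if st[j,4]>60:
            t=(l==j); q=W[t]; zt=np.nanpercentile(q[:,2],95); q2=q[np.abs(q[:,2]-zt)<.004]
            print(n,st[j],"ztop",round(zt,4),np.round(np.nanmean(q2,0),4),np.round(np.nanmin(q2,0),4),np.round(np.nanmax(q2,0),4))
E
python3 red.py
```

```text
[ 0.46380853 -0.21543995  0.25938278] [ 1.79954401e+02 -2.60167406e-03 -1.68868195e+02] 2.6 {'vertical_fov': 65.70646984690485, 'cx': 255.12150166771886, 'cy': 192.24921977170598, 'xyz': array([ 0.38829364, -0.23031234,  0.43477538]), 'attitude': array([-1.58035148e+01, -6.07119559e-03,  1.01077438e+02])}
red [269  93  23  25  71] ztop 0.0202 [ 0.3719 -0.2027  0.0182] [ 0.3605 -0.2159  0.0163] [ 0.3884 -0.1801  0.0222]
red [238 163  20  16 168] ztop 0.1296 [ 0.4555 -0.2255  0.1282] [ 0.453  -0.2348  0.1257] [ 0.4607 -0.2148  0.133 ]
red [198 202  32  28  77] ztop 0.0501 [ 0.5396 -0.2618  0.0482] [ 0.5243 -0.2839  0.0461] [ 0.5548 -0.235   0.0514]
yel [324 164  21  20 150] ztop 0.1161 [ 0.4391 -0.1262  0.1154] [ 0.432  -0.1284  0.1122] [ 0.4476 -0.1198  0.1199]
```

View pics/w1.png

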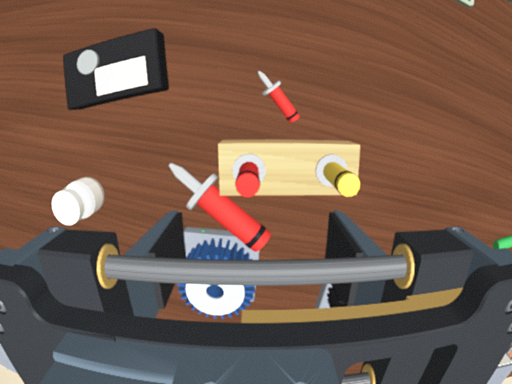

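The large decoy has toppled. It stood on its tip and now lies from about (175,170) to (265,245). I'll look at where it lies before descending.

```bash
python3 - <<'E'
from h import *
ims=[]
for n in("scene","top"):
    p,d=camera(n); W=pts(n,d); np.save(n+"2.npy",W); cv2.imwrite(f"pics/{n}2.png",p); ims.append(p[90:310,90:490])
    b,g,r=[p[...,k].astype(int) for k in range(3)]
    k,l,st,c=cv2.connectedComponentsWithStats(((r>100)&(g<60)&(b<60)).astype(np.uint8))
    for j in range(1,k):
        if st[j,4]>40: q=W[l==j]; print(n,st[j],np.round(np.nanpercentile(q,2,axis=0),3),np.round(np.nanpercentile(q,98,axis=0),3))
cv2.imwrite("pics/both2.png",cv2.resize(np.vstack(ims),(545,600)))
E
```

```text
scene [  55    1  119  102 1556] [-1.081 -1.696 -0.01 ] [-0.023 -0.643  0.308]
scene [  10   16  449  170 9051] [-0.102 -0.936 -0.006] [0.265 0.245 0.307]
scene [ 48  35  14  39 164] [ 0.151 -0.935  0.144] [ 0.292 -0.798  0.292]
scene [180  76  35   7  58] [-0.964 -1.036 -0.317] [-0.248 -0.552  0.001]
scene [142  82  29   6  74] [-0.186 -0.818 -0.007] [-0.149 -0.693  0.002]
scene [182  84  32   8 129] [-0.208 -0.644 -0.007] [-0.147 -0.513  0.001]
scene [224  84  60  18 333] [-0.266 -0.467 -0.007] [-0.15  -0.254  0.   ]
scene [64 92  8 19 73] [ 0.15  -0.936  0.   ] [ 0.29  -0.8    0.113]
scene [291 104  19   5  44] [-0.181 -0.174 -0.006] [-0.142 -0.114  0.002]
scene [383 105  69  12 156] [-0.269  0.139 -0.007] [-0.232  0.36  -0.   ]
scene [377 113  97  16 474] [-0.206  0.139 -0.007] [-0.146  0.421  0.   ]
scene [ 353  122  159   42 2407] [-0.106  0.121 -0.006] [0.096 0.535 0.   ]
scene [ 73 128  78  17 434] [ 0.237 -0.796 -0.006] [ 0.295 -0.544  0.002]
scene [ 71 137  52  35 441] [ 0.317 -0.763 -0.006] [ 0.434 -0.543  0.001]
scene [ 249  157  223   45 1752] [ 0.234 -0.16  -0.006] [0.2
[... 2358 characters left out ...]
 22   9  49] [ 0.675  0.378 -0.004] [ 0.685  0.415 -0.   ]
scene [199 337  25  10  50] [ 0.887 -0.023 -0.004] [0.893 0.026 0.001]
scene [ 93 342  59  21  77] [ 0.966 -0.206 -0.004] [ 0.971 -0.086  0.001]
scene [194 344  39  12  90] [ 0.901 -0.023 -0.004] [0.911 0.047 0.001]
scene [189 352  15   6  41] [ 0.921 -0.023 -0.005] [0.93  0.001 0.   ]
scene [190 362  40  15  51] [ 0.942 -0.013 -0.005] [0.946 0.061 0.001]
scene [196 372  32  12  69] [ 0.951  0.007 -0.004] [0.96  0.063 0.001]
top [ 24 122  22  58 128] [ 0.529  0.462 -0.   ] [0.667 0.492 0.01 ]
top [338 169  11  20 111] [ 0.515 -0.258  0.043] [ 0.552 -0.236  0.057]
top [306 243  10  11  63] [ 0.37  -0.189  0.014] [ 0.391 -0.172  0.022]
```

View pics/both2.png

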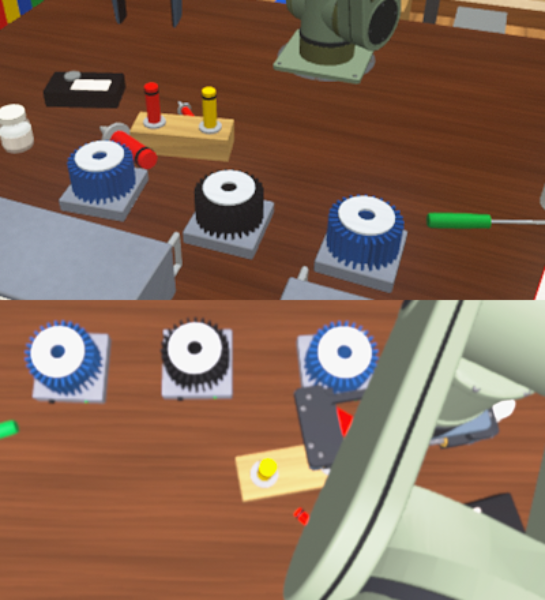

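The large decoy now lies wedged between the rest and the blue oven, below z≈0.06, so it's out of the fingers' way. I'll check that the red probe hasn't shifted.

```bash
python3 - <<'E'
from h import *
for f in("scene0","scene2"):
    W=np.load(f.replace("0","")+".npy"); p=cv2.imread(f"pics/{f}.png").astype(int); b,g,r=p[...,0],p[...,1],p[...,2]
    for c,m in (((.467,-.221),(r>100)&(g<60)&(b<60)),((.446,-.113),(r>120)&(g>100)&(b<60))):
        n=m&(np.hypot(W[...,0]-c[0],W[...,1]-c[1])<.03)
        for lo,hi in((.06,.09),(.09,.12),(.128,.14)):
            t=n&(W[...,2]>lo)&(W[...,2]<hi); print(f,np.round(np.nanmedian(W[t],0),4),t.sum())
W=np.load("top.npy"); 
print(np.nanmax(W[:80,200:300],axis=(0,1)), np.nanmin(W[:80,200:300,0][W[:80,200:300,2]>.05]))
E
```

```text
scene0 [ 0.4763 -0.2164  0.0758] 89
scene0 [ 0.4761 -0.2151  0.1048] 95
scene0 [ 0.4692 -0.2213  0.1313] 49
scene0 [ 0.4544 -0.1091  0.0759] 93
scene0 [ 0.455  -0.1092  0.1035] 91
scene0 [ 0.4469 -0.1118  0.1308] 48
scene2 [ 0.4762 -0.2154  0.0767] 88
scene2 [ 0.4757 -0.2154  0.1053] 95
scene2 [ 0.4692 -0.2213  0.1313] 49
scene2 [ 0.4546 -0.1096  0.0755] 93
scene2 [ 0.454  -0.1086  0.1031] 91
scene2 [ 0.4466 -0.1123  0.1312] 51
[1.63901311 0.25716005 0.11236522] 0.764250279278744
```

It hasn't moved. Descend and grip.

Emit:
apply_moves([
  [0, [0.2, -0.7, 0], 0],
  [0, [0.2, -0.7, -5], 0],
  [0, [0.2, -0.7, -9], 0],
  [0, [0.2, -0.7, -13], 0],
  [0, [0.2, -0.7, -15.4], 0],
  [0, [0.2, -0.7, -15.4], 0],
  [255, [0.2, -0.7, -15.4], 0],
  [255, [0.2, -0.7, -15.4], 0],
  [255, [0.2, -0.7, -15.4], 0],
  [255, [0.2, -0.7, -15.4], 0],
  [255, [0.2, -0.7, -15.4], 0],
  [255, [0.2, -0.7, -15.4], 0],
])

```text
clock: 3.95
tool_pos: [0.4665, -0.2241, 0.1055]
eef_rot: [-180.0, 0.0, -168.9]
wrist_force: [-0.0, 0.7, -0.5]
width: 0.0462
grasp_force: 0.0
```

Emit:
apply_moves([
  [255, [0, 0, 0], 0],
  [255, [0, 0, 0], 0],
  [255, [0, 0, 0], 0],
  [255, [0, 0, 0], 0],
  [255, [0, 0, 0], 0],
])

```text
clock: 4.45
tool_pos: [0.4663, -0.224, 0.1051]
eef_rot: [180.0, -0.0, -169.0]
wrist_force: [-0.1, 1.2, 0.0]
width: 0.0254
grasp_force: 30.0
```

Emit:
apply_moves([
  [255, [0, 0, 2], 0],
  [255, [0, 0, 5], 0],
  [255, [0, 0, 9], 0],
  [255, [0, 0, 13], 0],
  [255, [0, 0, 13], 0],
  [255, [5, 6, 13], 0],
  [255, [17.4, 19.7, 13], 0],
  [255, [17.4, 19.7, 13], 0],
  [255, [17.4, 19.7, 13], 0],
  [255, [17.4, 19.7, 13], 0],
  [255, [17.4, 19.7, 13], 0],
  [255, [17.4, 19.7, 13], 0],
])

```text
clock: 5.65
tool_pos: [0.6408, -0.0254, 0.2332]
eef_rot: [180.0, -0.1, -168.8]
wrist_force: [-0.9, -0.6, -1.2]
width: 0.0252
grasp_force: 30.0
```

```bash
cat > look.py <<'E'
from h import *
import sys
s=manip.read_state(); T=s["tool_pos"]; print(s["clock"],np.round(T,4),s["width"],s["grasp_force"],np.round(s["wrist_force"],1),np.round(s["eef_rot"],1))
ims=[]
for n in("scene","top"):
    p,d=camera(n); W=pts(n,d); np.save(n+"3.npy",W); cv2.imwrite(f"pics/{n}3.png",p)
    g=p[...,1]; b,r=p[...,0].astype(int),p[...,2].astype(int); X,Y,Z=W[...,0],W[...,1],W[...,2]
    t=(np.abs(Z-.089)<.004)&(np.hypot(X-.64,Y)<.05)&(g>150)
    print(n,"oven plate n",t.sum(),np.round(np.nanmean(W[t],0),4))
    for z0,z1 in((-.094,-.057),(-.057,-.047),(-.045,-.02)):
        t=(np.hypot(X-T[0],Y-T[1])<.035)&(Z>T[2]+z0)&(Z<T[2]+z1)
        print(n,z0,t.sum(),np.round(np.nanmedian(W[t],0) if t.any() else 0,4),np.round(np.nanpercentile(W[t],[1,99],axis=0) if t.any() else 0,4).tolist())
    v0,u0=(170,180) if n=="scene" else (70,150)
    ims.append(p[v0:v0+130,u0:u0+170])
cv2.imwrite(f"pics/{sys.argv[1]}.png",cv2.resize(np.hstack(ims),(800,306)))
E
python3 look.py l1
```

```text
5.65 [ 0.6408 -0.0254  0.2332] 0.025238678154395934 29.99684751033783 [-0.9 -0.6 -1.2] [ 1.800e+02 -1.000e-01 -1.688e+02]
scene oven plate n 669 [0.6424 0.0015 0.0877]
scene -0.094 48 [ 0.6447 -0.0214  0.1552] [[0.6388, -0.0275, 0.1401], [0.6507, -0.0117, 0.1712]]
scene -0.057 157 [ 0.6514 -0.0175  0.1817] [[0.6231, -0.0436, 0.1765], [0.6636, -0.002, 0.1859]]
scene -0.045 123 [ 0.6511 -0.0184  0.201 ] [[0.6387, -0.0328, 0.1887], [0.6549, -0.0108, 0.213]]
top oven plate n 0 [nan nan nan]
top -0.094 0 0 0
top -0.057 0 0 0
top -0.045 0 0 0look.py:9: RuntimeWarning: Mean of empty slice
  print(n,"oven plate n",t.sum(),np.round(np.nanmean(W[t],0),4))
```

View pics/l1.png

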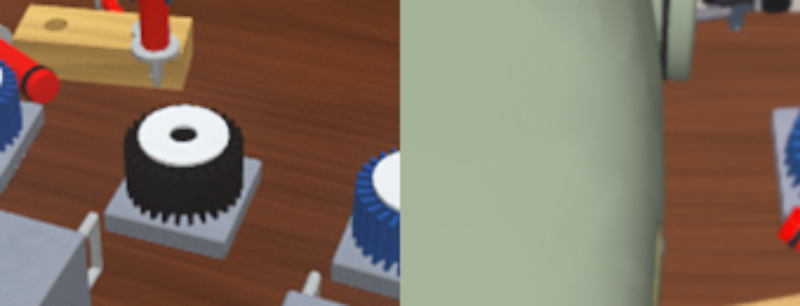

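The picture shows the probe held upright over the −y side of the black oven's top, with the tip at about (155,75) in the left half. The tip axis is about 25 mm from the hole axis. Lower it to touch.

Emit:
apply_moves([
  [255, [0, 0, -2], 0],
  [255, [0, 0, -3.6], 0],
  [255, [0, 0, -4.2], 0],
  [255, [0, 0, -4.4], 0],
  [255, [0, 0, -4.5], 0],
  [255, [0, 0, -4.5], 0],
])

```text
clock: 6.35
tool_pos: [0.6406, -0.0274, 0.1911]
eef_rot: [-180.0, 0.1, -169.0]
wrist_force: [-0.5, -0.5, -1.4]
width: 0.0251
grasp_force: 30.0
```

Emit:
apply_moves([
  [255, [0, 0, -0.2], 0],
  [255, [0, 0, -0.3], 0],
  [255, [0, 0, -0.4], 0],
  [255, [0, 0, -0.5], 0],
  [255, [0, 0, -0.5], 0],
])

```text
clock: 6.85
tool_pos: [0.6404, -0.0269, 0.1851]
eef_rot: [180.0, 0.0, -168.9]
wrist_force: [0.7, -0.1, -1.4]
width: 0.0254
grasp_force: 30.0
```

Emit:
apply_moves([
  [255, [0, 0, -0.1], 0],
  [255, [0, 0, -0.2], 0],
  [255, [0, 0, -0.2], 0],
])

```text
clock: 7.15
tool_pos: [0.6409, -0.0269, 0.1847]
eef_rot: [-180.0, 0.1, -168.9]
wrist_force: [-0.6, 0.4, 5.1]
width: 0.0253
grasp_force: 30.0
```

Contact made, about 6 N on the flat top. Hold it briefly, ease off, then go across over the hole.

Emit:
apply_moves([
  [255, [0, 0, 0], 0],
  [255, [0, 0, 0], 0],
  [255, [0, 0, 0.3], 0],
  [255, [0, 0.9, 0.3], 0],
  [255, [0, 1.8, 0.3], 0],
  [255, [0, 2.6, 0.3], 0],
  [255, [0, 2.6, 0.3], 0],
  [255, [0, 2.6, -0.3], 0],
  [255, [0, 2.6, -0.7], 0],
  [255, [0, 2.6, -0.7], 0],
])

```text
clock: 8.15
tool_pos: [0.6397, -0.0013, 0.175]
eef_rot: [180.0, -0.1, -169.0]
wrist_force: [-0.6, -0.3, -1.5]
width: 0.0253
grasp_force: 30.0
```

```bash
python3 look.py l2 2>/dev/null
```

```text
8.15 [ 0.6397 -0.0013  0.175 ] 0.02530143402885626 29.99653548002243 [-0.6 -0.3 -1.5] [ 1.80e+02 -1.00e-01 -1.69e+02]
scene oven plate n 563 [0.6481 0.0039 0.0877]
scene -0.094 413 [0.6446 0.0032 0.0878] [[0.6116, -0.0339, 0.084], [0.6724, 0.0322, 0.1036]]
scene -0.057 151 [0.6501 0.0066 0.1233] [[0.6246, -0.0185, 0.1186], [0.6629, 0.0218, 0.1276]]
scene -0.045 113 [0.6499 0.0055 0.1432] [[0.6374, -0.0115, 0.1305], [0.6546, 0.0135, 0.1547]]
top oven plate n 267 [ 0.6293 -0.0263  0.0898]
top -0.094 171 [ 0.6312 -0.023   0.0899] [[0.6089, -0.0352, 0.0871], [0.6545, -0.0117, 0.0925]]
top -0.057 35 [ 0.6326 -0.0178  0.1256] [[0.6224, -0.0219, 0.1226], [0.6407, -0.0136, 0.1275]]
top -0.045 2 [ 0.6358 -0.0141  0.1356] [[0.6357, -0.0143, 0.1328], [0.6359, -0.014, 0.1384]]
```

View pics/l2.png

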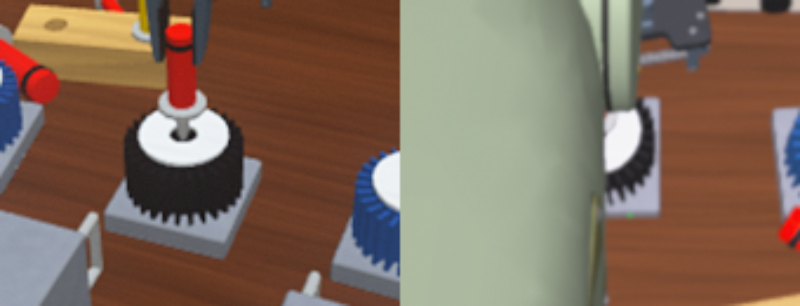

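The tip is inside the hole, centred and without contact; in the picture it enters at about (182,133). Lower it.

Emit:
apply_moves([
  [255, [0, 0, -0.8], 0],
  [255, [0, 0, -1.6], 0],
  [255, [0, 0, -2.2], 0],
  [255, [0, 0, -2.6], 0],
  [255, [0, 0, -2.8], 0],
  [255, [0, 0, -2.9], 0],
  [255, [0, 0, -2.9], 0],
])

```text
clock: 8.95
tool_pos: [0.6404, -0.001, 0.1472]
eef_rot: [180.0, 0.0, -168.9]
wrist_force: [0.3, 0.3, -1.5]
width: 0.0254
grasp_force: 30.0
```

Emit:
apply_moves([
  [255, [0, 0, -0.1], 0],
  [255, [0, 0, -0.2], 0],
  [255, [0, 0, -0.25], 0],
  [255, [0, 0, -0.25], 0],
])

```text
clock: 9.35
tool_pos: [0.6405, -0.0009, 0.1451]
eef_rot: [180.0, 0.0, -168.9]
wrist_force: [0.3, 0.1, 0.5]
width: 0.0253
grasp_force: 30.0
```

The collar is seated: the oven now carries the probe's weight. Release and retreat upward.

Emit:
apply_moves([
  [0, [0, 0, 0], 0],
  [0, [0, 0, 0], 0],
  [0, [0, 0, 0], 0],
  [0, [0, 0, 0], 0],
  [0, [0, 0, 0], 0],
  [0, [0, 0, 0], 0],
  [0, [0, 0, 0], 0],
  [0, [0, 0, 0], 0],
  [0, [0, 0, 4], 0],
  [0, [0, 0, 8], 0],
  [0, [0, 0, 12], 0],
  [0, [0, 0, 12], 0],
])

```text
clock: 10.55
tool_pos: [0.6432, -0.001, 0.2716]
eef_rot: [-179.8, 0.7, -168.9]
wrist_force: [0.3, -1.1, 0.5]
width: 0.0913
grasp_force: 0.0
```

```bash
python3 look.py l3 2>/dev/null | head -1; python3 - <<'E'
from h import *
W=np.load("scene3.npy"); p=cv2.imread("pics/scene3.png").astype(int); b,g,r=p[...,0],p[...,1],p[...,2];X,Y,Z=W[...,0],W[...,1],W[...,2]
n=(np.hypot(X-.645,Y)<.03)&(Z>.1)
m=(r>100)&(g<60)&(b<60)&n
for lo in(.1,.12,.14,.168): t=m&(Z>lo)&(Z<lo+.02); print(np.round(np.nanmedian(W[t],0),4) if t.any() else None)
print(np.nanmax(Z[m]))
t=(r>120)&(g>100)&(b<60)&(np.hypot(X-.446,Y+.113)<.03)&(Z>.09)&(Z<.12); print("yel",np.nanmedian(W[t],0))
E
```

```text
10.55 [ 0.6432 -0.001   0.2716] 0.09128319467800912 0.0 [ 0.3 -1.1  0.5] [-179.8    0.7 -168.9]
[0.6513 0.0039 0.1098]
[0.6513 0.0049 0.1305]
[0.6513 0.006  0.1494]
[0.6425 0.0014 0.1714]
0.1739906526366175
yel [ 0.45549661 -0.10771034  0.10368245]
```

View pics/l3.png

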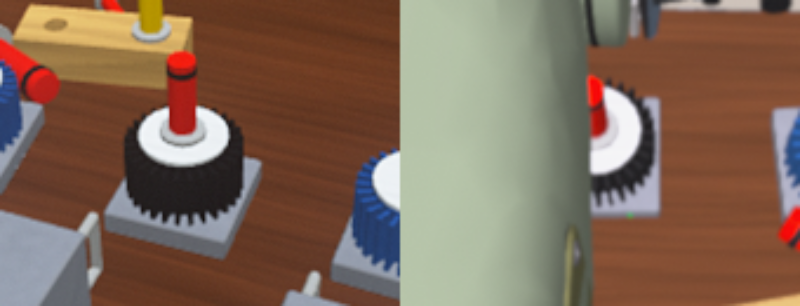

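The picture shows the probe upright with its collar flat on the black oven's top, at about (182,130). The handle top is at z≈0.174, the yellow probe is unmoved, and the gripper is clear.

```bash
python3 -c "
from cell import manip
print(manip.job_done())"
```

```text
the job is handed in; nothing more can be done
None
```

The job is handed in: the middle-sized red probe stands released and upright in the black oven's hole with its collar flat on the top, after touching down beside the hole first; the yellow probe is unmoved in the rest, and the large red look-alike, which stood on its tip, toppled early in the run (I saw no contact) and now lies between the rest and a blue oven.

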